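# Unlock and open the test-rig ball valve

## Robot

A 7-joint arm with a two-finger parallel gripper is mounted at the origin on the work surface. World frame = base frame: x ahead of the robot, y to its left, z up, the work surface at z = 0. Lengths are in m, angles in rad, forces in N, time in s.
With the tool pointing down it reaches from about 0.4 to 0.875 m from the base axis. Payload 19.3 kg.
Tool frame: the origin (TCP) lies midway between the tips of the shut fingers; the grasp point (between the pads) lies 19 mm behind it; z points along the fingers, y is the direction in which the jaws open and shut (so a half turn about z gives the same grasp; the last joint's range is limited). The gripper opens to 85 mm and grips with 20 to 120 N. Pads are 22 mm wide; open, the fingers measure 114 mm over their backs; the gripper's body (76 mm by 85 mm) begins 54 mm behind the grasp point. The pads swing forward as they close: fully open they stand 13 mm farther back than shut.
Start: joints at [1.046, 0.521, -0.036, 1.599, 0.021, 1.021, -0.113], TCP at [0.275, -0.561, 0.231] pointing down, gripper open.
Joint ranges: [-2.91, 2.91], [-0.3, 2.13], [-1.5, 1.42], [0.17, 2.43], [-1.26, 4.41], [0.16, 1.93], [-2.52, 2.52]. Speed limits (rad/s): [1.89, 1.89, 2.39, 2.39, 3.01, 3.01, 3.01].

## Interface

Orientations are given as a unit quaternion [w, x, y, z].
In Python, from station import bot, effector, kinematics, vision, workorder, readout gives the robot as it stands. Calls block until the motion is done:
- bot.reach(position, orientation): joint-space move of the TCP to a pose.
- bot.move_straight(position, velocity=0.15, orientation=None): straight line of the TCP; orientation=None keeps the orientation; velocity is the mean speed in m/s.
- bot.movej(angles): joint-space move.
- effector.gripper_to(opening): finger opening in m; the grip force is fixed at half the most; returns when the fingers have stopped.
- bot.sleep(seconds).
- kinematics.ik(position, orientation): joint angles nearest the present ones, or None.
- vision.camera(name): name is "scene" or "top" or "wrist"; returns the picture (400x640x3 uint8, red, green, blue); there is no depth.
- vision.get_calibration(name): a dict with "fx", "fy", "cx", "cy" (pixels), "k1" (the pictures are not rectified: a ray, as slopes to the right and down, at radius r is drawn at 1 + k1 r^2 times it, then the intrinsics apply), "view" (4x4, takes a point from world to camera coordinates); the wrist camera has in their place "mount" (4x4, takes a point from camera to tool coordinates, whose origin is the TCP and whose axes are the flange's). Camera axes: x right, y down, z forward; pixel columns grow to the right and rows downward; lengths in m; the calibration is good to about 2 mm. A picture is of the moment at which its call begins: read the wrist's pose just before it. get_calibration takes no time and is no camera call.
A pose or a line that the arm cannot do raises bot.IKError and nothing moves.
- workorder.hand_in(): hands the job in, once; it reports no verdict.
Readings, each from a call of its own:
- readout.read_clock(): time.
- readout.read_joint_pos(): joint angles.
- readout.read_qvel(): joint speeds.
- readout.read_effort(): joint torques, N m.
- readout.read_tcp_pos(): TCP position.
- readout.read_ee_rot(): TCP orientation.
- readout.read_contact_force(): force on the tool from outside, world axes, zero at the start.
- readout.read_wrist_torque(): the same for the moment, N m.
- readout.read_finger_gap(): finger opening in m.
Only numpy, scipy, OpenCV 4.12 (cv2) and the standard library are available. Lean on these libraries where they do the work, as an engineer would, in place of code of your own. Each camera call takes 0.05 s, during which the arm holds its last target.

## Task

Pull the red-knobbed lock pin out of the blue bracket and leave it in the green tray; then, with the fingers, push the yellow valve handle clockwise (seen from above) through its quarter turn until it is fully on its end stop, and lean on it there for half a second with about 15 N to be sure it is home. Turn it gently, never with more than 30 N, and leave everything else on the bench where it is.

Things in the scene. Friction and masses are not known exactly. Their poses are not given: they have to be found in the camera images.
- rig: Fixed test rig: grey plate 130 x 310 mm, copper pipe along its y, brass ball valve in the middle, gauge 56 mm across at y = -145 mm (top 133 mm above the table), blue pin bracket (top 85 mm high, within 85 mm of the valve axis) at x -46, y +39 mm. Only the gauge, handle and pin rise above 92 mm. Origin under the valve axis at table height; z up.
- valve_axis (a point): Point on the handle's upright turning axis at the handle's mid-height, 102 mm above the table; axes as rig. Nominally the shut handle points along -x and the open one along +y. BUT the valve head, which carries the handle and both its stops, was screwed in by hand: it stands up to 0.1 rad off square either way, different each time and not shown by this pose.
- valve_lever (a joint): Handle angle from the head's shut stop (rad), clockwise from above; starts 0 to 0.1, open end stop at 1.571. Level bar reaching 125 mm from the axis; yellow grip 50 to 125 mm out, 22 mm wide, 18 mm high (93 to 111 mm above the table), free space under its outer 40 mm. Stiff: 0.45 N m (about 4 N at 105 mm); stays where left; end stop hard.
- pin_mid (a point): Centre (half-way up) of the loose lock pin, 92 mm long, 55 to 115 g: steel shank 10 mm across, 64 mm long, red round knob 24 mm across, 28 mm high on top, its centre 32 mm from this point along the pin's z (shank to knob). It starts upright, 26 mm deep in a 13 mm hole in the blue bracket, 60 mm from the valve axis, blocking the handle; it pulls straight up. Knob stands clear above the handle.
- tray: Green open tray, empty, 170 x 170 x 35 mm outside, walls and floor 5 mm; origin at the centre of its underside, z up. (The blue bin of the same plan size, full of fittings and 55 mm high, is not it.)
- gas_can: Bystander: yellow fuel-gas cylinder, upright, 74 mm across and 265 mm tall; its pose is only there to avoid it. Leave it where it is.
- paste_jar: Bystander: white jar with a green lid, 60 mm across and 55 mm tall; its pose is only there to avoid it. Leave it where it is.
- coupling: Bystander: copper pipe coupling standing on end, 32 mm across and 40 mm tall; its pose is only there to avoid it. Leave it where it is.
- coupling2: Bystander: brass collar standing on end, 40 mm across and 30 mm tall; its pose is only there to avoid it. Leave it where it is.
- wrench: Bystander: steel wrench lying on the table, 170 mm long; its pose is only there to avoid it. Leave it where it is.
- brush: Bystander: brush lying on the table; its pose is only there to avoid it. Leave it where it is.
- wood_block: Bystander: small wooden block, 50 x 35 x 30 mm; its pose is only there to avoid it. Leave it where it is.

How it is judged:
By the outcome, as a careful person would: the job done as asked, in the order asked, and still so for the second after the job is handed in, with the robot touching nothing.
It also fails if it takes over 72 s, if anything falls off the work surface, if the arm or the gripper's body presses on something with over 40 N, if the wrist force passes 120 N, or if a joint passes its speed limit or range.

## Working session

There is one attempt and no reset: what is moved stays moved. The work goes in short steps, each a Python script; the robot and the scene stay as the last script left them, time stands still between calls to the robot, and variables do not carry over. Pictures are saved under pics/ and viewed, and the job is handed in when it is done.

```bash
ls; mkdir -p pics; python3 - <<'E'
from station import bot, effector, kinematics, vision, workorder, readout
import cv2
for n in ["scene","top","wrist"]:
    im=vision.camera(n); cv2.imwrite(f"pics/{n}0.png",im[:,:,::-1])
    print(n,vision.get_calibration(n))
print(readout.read_clock(),readout.read_tcp_pos(),readout.read_ee_rot(),readout.read_finger_gap(),readout.read_contact_force())
E
```

```text
pics
scene {'fx': 468.527997787606, 'fy': 468.527997787606, 'cx': 328.98944203818627, 'cy': 193.66341497230155, 'k1': 0.03600271026835232, 'view': array([[ 0.46644292,  0.88454563,  0.00316838, -0.32418316],
       [ 0.54800482, -0.28616117, -0.78600414, -0.21488651],
       [-0.69434985,  0.36836235, -0.61821312,  1.83830828],
       [ 0.        ,  0.        ,  0.        ,  1.        ]])}
top {'fx': 375.1317067748596, 'fy': 375.1317067748596, 'cx': 324.1027331996512, 'cy': 207.7300966574343, 'k1': -0.0864071850298723, 'view': array([[-0.00324643, -0.99997159, -0.00680335,  0.07720608],
       [-0.98361148,  0.00441963, -0.18024682,  0.57620912],
       [ 0.18027177,  0.00610669, -0.98359788,  1.016663  ],
       [ 0.        ,  0.        ,  0.        ,  1.        ]])}
wrist {'fx': 304.082290797885, 'fy': 304.082290797885, 'cx': 323.90836548172655, 'cy': 201.05878590706118, 'k1': -0.0064988499643644105, 'mount': array([[ 6.14400693e-04, -9.56232671e-01, -2.92606736e-01,
         7.57170478e-02],
       [ 9.99999464e-01,  3.43736970e-04,  9.76422645e-04,
         6.65222462e-04],
       [-8.33107480e-04, -2.92607179e-01,  9.56232369e-01,
        -1.42456078e-01],
       [ 0.00000000e+00,  0.00000000e+00,  0.00000000e+00,
         1.00000000e+00]])}
0.15 [ 0.27441139 -0.56129284  0.23088599] [-3.72226594e-04  9.74254877e-01  2.25449067e-01 -1.20371684e-04] 0.08582934395677136 [0.08807573 0.09514156 0.96775463]
```

View pics/scene0.png

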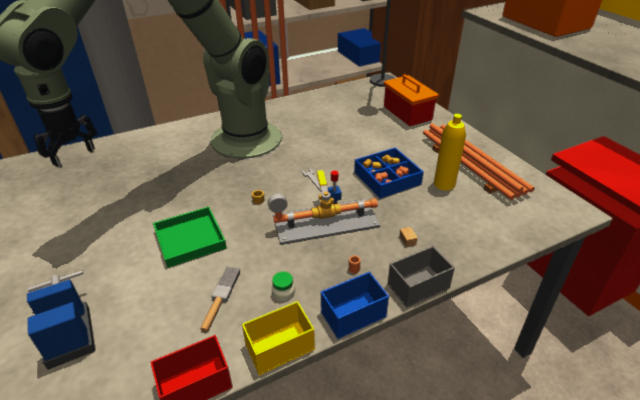

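View pics/top0.png

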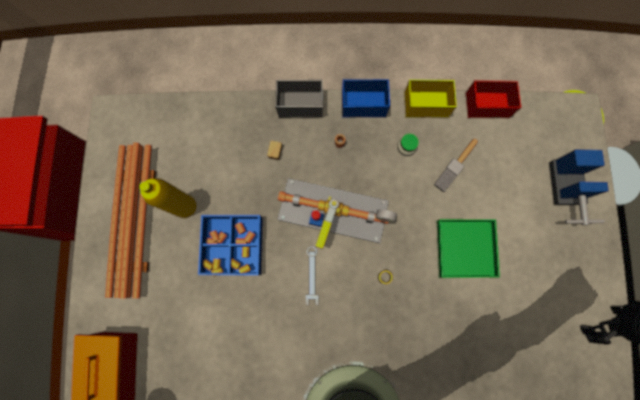

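View pics/wrist0.png

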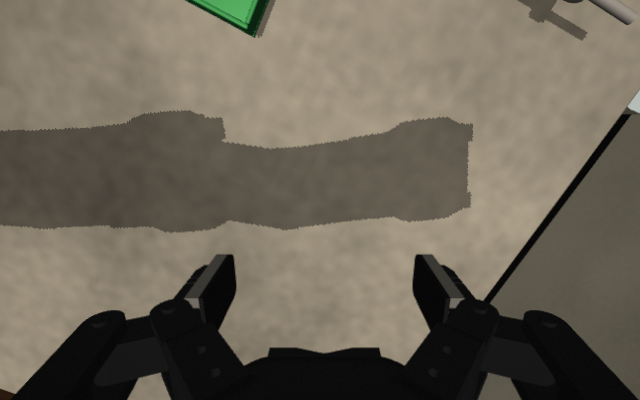

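The top view shows the rig plate centred near (335,208), the handle pointing down from (333,205) to (322,245), the red knob at (316,216), the green tray at (468,248) and the wrench at (312,275). Next I'll measure positions from the top and scene pictures.

```bash
cat > h.py <<'E'
import numpy as np, cv2
from scipy.spatial.transform import Rotation as R
def rot(q): return R.from_quat([q[1],q[2],q[3],q[0]]).as_matrix()
def ray(cal,px,wr=None):
    """wr=(tcp pos, quat) for the wrist cam. returns origin, dir in world"""
    px=np.atleast_2d(np.asarray(px,float))
    s=np.c_[(px[:,0]-cal['cx'])/cal['fx'],(px[:,1]-cal['cy'])/cal['fy']]
    rd=np.hypot(s[:,0],s[:,1]); r=rd.copy()
    for _ in range(20): r=rd/(1+cal['k1']*r*r)
    u=s*(r/np.maximum(rd,1e-12))[:,None]
    d=np.c_[u,np.ones(len(u))]
    if wr is None: T=np.linalg.inv(cal['view'])
    else:
        W=np.eye(4);W[:3,:3]=rot(wr[1]);W[:3,3]=wr[0];T=W@cal['mount']
    return T[:3,3],d@T[:3,:3].T
def plane(cal,px,z,wr=None):
    o,d=ray(cal,px,wr); return o+d*((z-o[2])/d[:,2])[:,None]
def cross(rays):
    A=np.zeros((3,3));b=np.zeros(3);L=[]
    for o,d in rays:
        d=d/np.linalg.norm(d);P=np.eye(3)-np.outer(d,d);A+=P;b+=P@o;L.append((o,P))
    p=np.linalg.solve(A,b); return p,[np.linalg.norm(P@(p-o)) for o,P in L]
def mask(im,h0,h1,s=120,v=60):
    hsv=cv2.cvtColor(im,cv2.COLOR_RGB2HSV)
    H,S,V=[hsv[:,:,i].astype(int) for i in range(3)]
    m=((H>=h0)&(H<=h1)) if h0<=h1 else ((H>=h0)|(H<=h1))
    return (m&(S>=s)&(V>=v)).astype(np.uint8)
def blobs(m,roi,amin=8):
    x0,y0,x1,y1=roi; n,l,st,c=cv2.connectedComponentsWithStats(m[y0:y1,x0:x1].copy())
    out=[(int(st[i,4]),c[i]+[x0,y0],(st[i,:4]+[x0,y0,0,0]).tolist(),i) for i in range(1,n) if st[i,4]>=amin]
    return sorted(out,key=lambda t:-t[0]),l
E
python3 - <<'E'
from h import *
from station import vision
t=cv2.imread('pics/top0.png')[:,:,::-1].copy(); s=cv2.imread('pics/scene0.png')[:,:,::-1].copy()
ct,cs=vision.get_calibration('top'),vision.get_calibration('scene')
for nm,im,roi in [('top',t,(270,170,410,270)),('scene',s,(260,160,385,245))]:
    for c,(a,b) in dict(red=(172,5),yel=(24,33),green=(50,75)).items():
        print(nm,c,[(x[0],x[1].round(1).tolist(),x[2]) for x in blobs(mask(im,a,b),roi)[0][:4]])
print('tray',blobs(mask(t,50,75),(420,200,520,300))[0][:2])
kt=blobs(mask(t,172,5),(305,205,325,230))[0][0][1]; ks=blobs(mask(s,172,5),(325,165,345,190))[0][0][1]
print(kt,ks)
a=ray(ct,kt);b=ray(cs,ks)
print('knob',cross([(a[0],a[1][0]),(b[0],b[1][0])]))
print('knob plane',plane(ct,kt,.138))
x=cv2.resize(t[165:285,270:420],None,fx=5,fy=5,interpolation=cv2.INTER_CUBIC)
cv2.imwrite('pics/top_crop.png',x[:,:,::-1])
E
```

```text
top red [(66, [315.7, 214.5], [312, 210, 9, 10])]
top yel [(244, [323.2, 234.4], [316, 221, 16, 28]), (30, [323.6, 204.9], [319, 203, 10, 5]), (14, [337.5, 210.0], [336, 208, 4, 5]), (14, [344.9, 210.1], [343, 209, 5, 3])]
top green []
scene red [(75, [334.1, 175.3], [331, 170, 8, 12])]
scene yel [(109, [321.5, 177.1], [317, 170, 10, 15]), (8, [314.5, 209.5], [313, 209, 4, 2])]
scene green []
tray [(3253, array([467.11773747, 248.07285583]), [438, 220, 61, 58], 1)]
[315.66666667 214.45454545] [334.05333333 175.34666667]
knob (array([0.54287437, 0.09669027, 0.14001616]), [np.float64(0.00023701649354621146), np.float64(0.000237016493546247)])
knob plane [[0.54310443 0.09653391 0.138     ]]
```

View pics/top_crop.png

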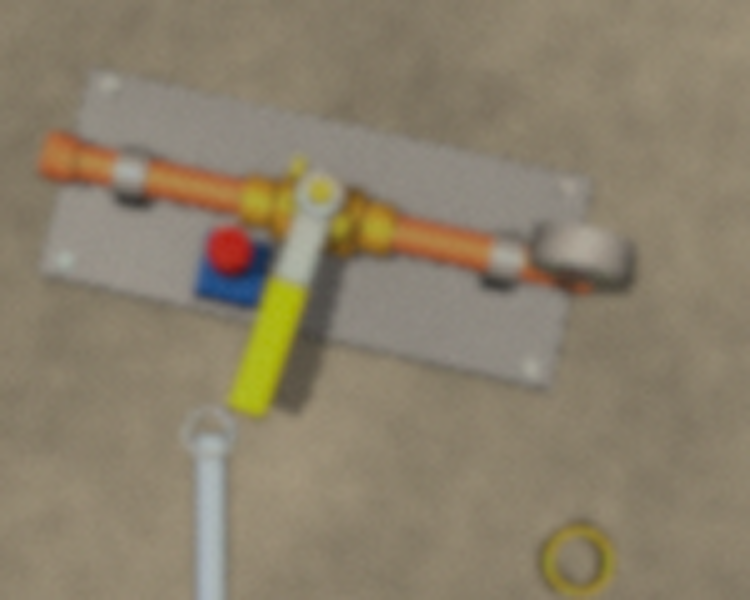

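```bash
python3 - <<'E'
from h import *
from station import vision, kinematics, readout
t=cv2.imread('pics/top0.png')[:,:,::-1].copy()
ct=vision.get_calibration('top')
c=lambda u,v:[270+(u+.5)/5-.5,165+(v+.5)/5-.5]
pl=plane(ct,[c(92,72),c(590,180),c(545,387),c(40,275)],.008); print('plate',pl.round(4).tolist(),pl.mean(0),[np.linalg.norm(pl[i]-pl[(i+1)%4]) for i in range(4)])
yax=(pl[0]+pl[3]-pl[1]-pl[2])[:2]; print('yaw',np.arctan2(-yax[0],yax[1]))
ax=plane(ct,[c(320,190)],.115)[0]; print('axis',ax)
e=plane(ct,[c(250,408)],.111)[0]; print('handle end',e,np.linalg.norm(e-ax), 'phi',np.arctan2((e-ax)[1],-(e-ax)[0]))
m=mask(t,50,75); b,l=blobs(m,(420,200,520,300))
cn=max(cv2.findContours(m[200:300,420:520].copy(),0,2)[0],key=cv2.contourArea)
r=cv2.minAreaRect(cn); bx=cv2.boxPoints(r)+[420,200]; p=plane(ct,bx,.035); print('tray',p.round(3).tolist(),p.mean(0),[np.linalg.norm(p[i]-p[(i+1)%4]) for i in range(4)])
for n,px in dict(jar=(409,146),wr=(311,255),collar=(385,276),canbase=(190,208)).items(): print(n,plane(ct,[px],.03)[0])
E
```

```text
plate [[0.6734, 0.184, 0.008], [0.6055, -0.1144, 0.008], [0.482, -0.0839, 0.008], [0.5496, 0.2131, 0.008]] [0.57760141 0.04968117 0.008     ] [np.float64(0.3060258047014833), np.float64(0.12718998620093977), np.float64(0.3045815374640201), np.float64(0.12717151988860298)]
yaw -0.22373710224719195
axis [0.57897479 0.04901837 0.115     ]
handle end [0.4624042  0.08686272 0.111     ] 0.12262503354303467 phi 0.31391307599572726
tray [[0.542, -0.254, 0.035], [0.544, -0.432, 0.035], [0.379, -0.422, 0.035], [0.379, -0.248, 0.035]] [ 0.46102983 -0.33889609  0.035     ] [np.float64(0.178006994536685), np.float64(0.16526829312376148), np.float64(0.1736638313775198), np.float64(0.1632975051125301)]
jar [ 0.76894851 -0.1817839   0.03      ]
wr [0.44381579 0.11291804 0.03      ]
collar [ 0.38353084 -0.0965191   0.03      ]
canbase [0.58161847 0.47099882 0.03      ]
```

```bash
cat >> h.py <<'E'
def quat(M):
    q=R.from_matrix(M).as_quat(); return np.array([q[3],q[0],q[1],q[2]])
def down(yaw):
    x=np.array([np.cos(yaw),np.sin(yaw),0]);z=np.array([0,0,-1.]);return quat(np.c_[x,np.cross(z,x),z])
LIM=np.array([[-2.91,2.91],[-.3,2.13],[-1.5,1.42],[.17,2.43],[-1.26,4.41],[.16,1.93],[-2.52,2.52]])
E
python3 - <<'E'
from h import *
from station import kinematics, readout
print(readout.read_clock())
for n,p in dict(pinview=(.543,.097,.27),pin=(.543,.097,.12),tray=(.46,-.33,.2),push=(.48,.03,.12)).items():
  for y in (1.26,-1.88,-.3,2.83,.45,1.8):
    q=kinematics.ik(p,down(y))
    print(n,y,None if q is None else (np.round(q,2).tolist(), round(float(np.min(np.minimum(q-LIM[:,0],LIM[:,1]-q))),2)))
E
```

```text
0.15
pinview 1.26 ([0.16, 0.41, -0.6, 1.73, 0.26, 1.08, -0.83], 0.7)
pinview -1.88 ([0.55, 0.65, -1.27, 1.71, 0.65, 1.28, 1.96], 0.23)
pinview -0.3 ([-0.03, 0.38, -0.34, 1.74, 0.14, 1.05, -2.29], 0.23)
pinview 2.83 ([0.31, 0.47, -0.82, 1.72, 0.37, 1.12, 0.63], 0.68)
pinview 0.45 ([0.08, 0.4, -0.49, 1.73, 0.21, 1.06, -1.6], 0.7)
pinview 1.8 ([0.21, 0.43, -0.68, 1.73, 0.3, 1.09, -0.33], 0.7)
pin 1.26 ([0.04, 0.59, -0.45, 1.87, 0.36, 0.76, -0.91], 0.56)
pin -1.88 ([0.52, 0.92, -1.28, 1.85, 0.98, 1.17, 1.73], 0.22)
pin -0.3 ([-0.18, 0.56, -0.14, 1.89, 0.11, 0.71, -2.26], 0.26)
pin 2.83 ([0.27, 0.67, -0.79, 1.86, 0.61, 0.87, 0.44], 0.57)
pin 0.45 ([-0.07, 0.57, -0.29, 1.88, 0.23, 0.73, -1.62], 0.55)
pin 1.8 ([0.13, 0.61, -0.57, 1.87, 0.45, 0.79, -0.46], 0.56)
tray 1.26 ([0.72, 0.47, -0.28, 1.78, 0.16, 0.91, 0.06], 0.65)
tray -1.88 ([0.03, 0.57, 0.71, 1.82, -0.45, 0.93, -2.51], 0.01)
tray -0.3 ([0.46, 0.47, 0.08, 1.79, -0.05, 0.88, -1.31], 0.64)
tray 2.83 ([0.97, 0.53, -0.64, 1.77, 0.37, 0.97, 1.44], 0.66)
tray 0.45 ([0.58, 0.46, -0.09, 1.79, 0.05, 0.89, -0.65], 0.64)
tray 1.8 ([0.81, 0.49, -0.4, 1.78, 0.23, 0.92, 0.54], 0.65)
push 1.26 ([0.15, 0.49, -0.44, 2.05, 0.33, 0.66, -0.81], 0.38)
push -1.88 ([-0.98, 0.99, 1.32, 2.1, -1.14, 1.09, -2.51], 0.01)
push -0.3 ([-0.1, 0.47, -0.11, 2.07, 0.09, 0.61, -2.14], 0.36)
push 2.83 ([0.37, 0.56, -0.74, 2.04, 0.55, 0.75, 0.55], 0.39)
push 0.45 ([0.02, 0.47, -0.27, 2.06, 0.2, 0.63, -1.5], 0.37)
push 1.8 ([0.24, 0.51, -0.55, 2.05, 0.42, 0.69, -0.35], 0.38)
```

```bash
python3 - <<'E'
from h import *
from station import *
from station import bot, effector, vision, readout
import json
bot.reach([.543,.097,.28],down(1.26)); effector.gripper_to(.055); bot.sleep(.3)
wr=(readout.read_tcp_pos(),readout.read_ee_rot()); im=vision.camera('wrist')
cv2.imwrite('pics/w1.png',im[:,:,::-1]); json.dump([list(map(float,x)) for x in wr],open('w1.json','w'))
print(wr,readout.read_clock(),readout.read_finger_gap())
print('red',[(x[0],x[1].round(1).tolist(),x[2]) for x in blobs(mask(im,172,5),(0,0,640,300))[0][:3]])
print('yel',[(x[0],x[1].round(1).tolist(),x[2]) for x in blobs(mask(im,24,35),(0,0,640,400))[0][:3]])
E
```

```text
(array([0.54298885, 0.09699633, 0.28000254]), array([ 1.38215160e-05,  8.08017501e-01,  5.89158483e-01, -2.14602000e-05])) 3.4333 0.0547280769587541
red [(570, [322.8, 188.9], [311, 174, 25, 30])]
yel [(889, [279.0, 209.8], [254, 201, 61, 19]), (498, [633.3, 325.0], [629, 294, 11, 82]), (160, [591.6, 291.3], [582, 257, 44, 82])]
```

View pics/w1.png

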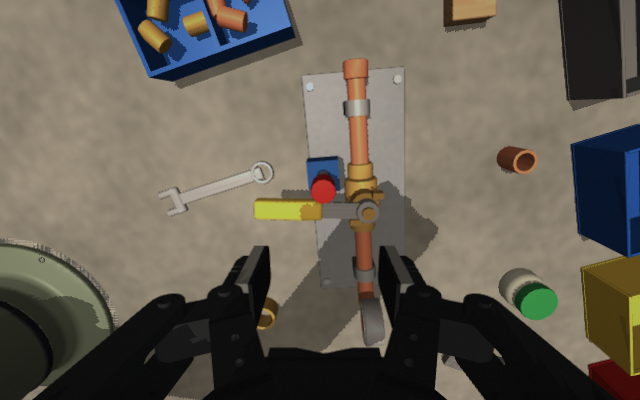

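The wrist view shows the knob at (323,189), the grip running from (254,209) to (322,210) and the hub at (369,211). I'll cast these pixels and check them against the top view.

```bash
python3 - <<'E'
from h import *
from station import vision
import json
wr=json.load(open('w1.json')); cw=vision.get_calibration('wrist'); ct,cs=vision.get_calibration('top'),vision.get_calibration('scene')
f=lambda c,px,w=None:(lambda a:(a[0],a[1][0]))(ray(c,[px],w))
print(plane(cw,[(322.8,188.9)],.140,wr), plane(cw,[(369,211),],.113,wr))
K=[f(ct,(315.67,214.45)),f(cs,(334.05,175.35)),f(cw,(322.8,188.9),wr)]
print('knob3',cross(K))
im=cv2.imread('pics/w1.png')[:,:,::-1].copy(); m=mask(im,24,38)
cn=max(cv2.findContours(m[190:230,240:330].copy(),0,2)[0],key=cv2.contourArea)+[240,190]
r=cv2.minAreaRect(cn.astype(np.float32)); bx=cv2.boxPoints(r); P=plane(cw,bx,.111,wr); print(bx.round(1).tolist(),P[:,:2].round(4).tolist())
d=[np.linalg.norm(P[i]-P[(i+1)%4]) for i in range(4)]; print('sizes',d)
g=P.mean(0); ax=plane(cw,[(369,211)],.113,wr)[0]; v=g-ax; print('grip c',g,'dist',np.hypot(*v[:2]),'phi',np.arctan2(v[1],-v[0]))
E
```

```text
[[0.5435046 0.0973426 0.14     ]] [[0.58104273 0.05204865 0.113     ]]
knob3 (array([0.54308306, 0.09688286, 0.1398238 ]), [np.float64(0.00048691122865490103), np.float64(0.0002307248777661242), np.float64(0.0005661697951422696)])
[[253.6999969482422, 218.60000610351562], [254.0, 200.6999969482422], [314.0, 202.0], [313.6000061035156, 219.89999389648438]] [[0.459, 0.0812], [0.4669, 0.1001], [0.5277, 0.0792], [0.5208, 0.0599]]
sizes [np.float64(0.020479706919447966), np.float64(0.06424845766989942), np.float64(0.02045859523695822), np.float64(0.06542997761113246)]
grip c [0.49361966 0.08009744 0.111     ] dist 0.09181245572297603 phi 0.31046452422903914
```

```bash
python3 - <<'E'
from h import *
from station import bot, effector, vision, readout
bot.move_straight([.543,.097,.16],.15); bot.move_straight([.543,.097,.119],.08)
print('low',readout.read_contact_force().round(1))
effector.gripper_to(0.0); bot.sleep(.2)
print(readout.read_finger_gap(),readout.read_contact_force().round(1),readout.read_tcp_pos(),readout.read_clock())
bot.move_straight([.543,.097,.149],.05); print(readout.read_contact_force().round(1),readout.read_finger_gap())
bot.move_straight([.543,.097,.26],.15); bot.sleep(.2)
print(readout.read_contact_force().round(1),readout.read_finger_gap(),readout.read_clock())
cv2.imwrite('pics/w2.png',vision.camera('wrist')[:,:,::-1])
cv2.imwrite('pics/s2.png',cv2.resize(vision.camera('scene')[80:280,200:450],None,fx=3,fy=3)[:,:,::-1])
E
```

```text
low [0.  0.3 0.3]
0.022195851631564574 [-2.   0.6  5. ] [0.54313511 0.09713009 0.11951145] 5.6333
[-0.5  0.4 -0.7] 0.022424507851203125
[ 0.9 -0.5 -0.8] 0.022430121652528112 7.475
```

View pics/w2.png

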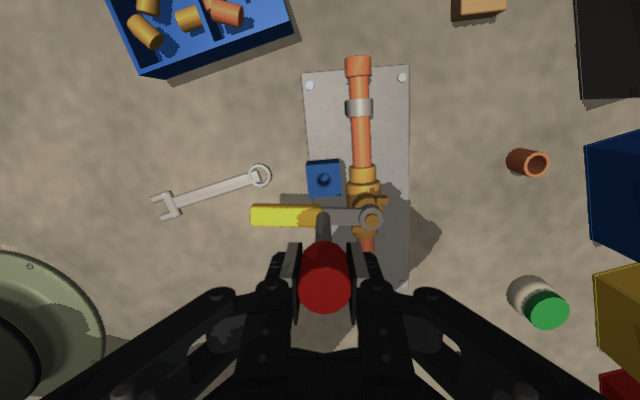

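View pics/s2.png

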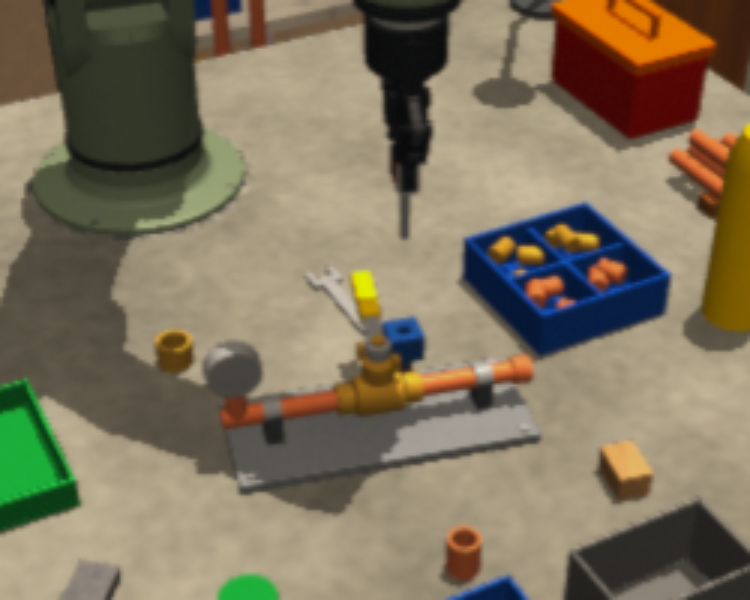

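```bash
cat >> h.py <<'E'
TR=np.array([.461,-.337,0.])
def tilt(yaw,a):
    # lean: tool z tips toward tool +x heading
    M=rot(down(yaw)); c,s=np.cos(a),np.sin(a)
    return quat(M@np.array([[c,0,s],[0,1,0],[-s,0,c]]))
E
python3 - <<'E'
from h import *
from station import bot, effector, vision, readout, kinematics
for yaw in (0.,.3):
  for a in (.7,.8):
    q=tilt(yaw,a); z=rot(q)[:,2]
    tip=TR+[.035*np.cos(yaw),.035*np.sin(yaw),.012]; T=tip-.059*z
    print(yaw,a,z,T,[None if k is None else (k.round(2).tolist(),np.minimum(k-LIM[:,0],LIM[:,1]-k).min()) for k in (kinematics.ik(T,q),kinematics.ik(T+[0,0,.2],q))])
E
```

```text
0.0 0.7 [ 0.64421769  0.         -0.76484219] [ 0.45799116 -0.337       0.05712569] [([1.69, 1.15, -1.27, 2.23, 1.98, 0.51, -2.43], np.float64(0.09262741699661259)), ([1.28, 0.31, -0.57, 2.15, -1.0, 0.36, 0.09], np.float64(0.196369780494651))]
0.0 0.8 [ 0.71735609  0.         -0.69670671] [ 0.45367599 -0.337       0.0531057 ] [([1.37, 0.86, -0.67, 2.28, 3.61, 0.38, 2.1], np.float64(0.15277155583431457)), ([1.55, 0.4, -0.86, 2.2, -1.25, 0.27, 0.41], np.float64(0.014083119045806836))]
0.3 0.7 [ 0.61544466  0.19037934 -0.76484219] [ 0.45812554 -0.33788917  0.05712569] [([1.65, 1.05, -1.1, 2.09, 1.05, 0.25, -1.28], np.float64(0.09461139700337648)), ([1.17, 0.38, -0.36, 2.02, -0.9, 0.66, 0.28], np.float64(0.3616906698948035))]
0.3 0.8 [ 0.68531645  0.21199322 -0.69670671] [ 0.45400311 -0.33916439  0.0531057 ] [([1.81, 1.28, -1.3, 2.1, 1.31, 0.4, -1.4], np.float64(0.2015190468565824)), ([1.43, 0.45, -0.64, 2.05, -0.94, 0.59, 0.38], np.float64(0.32426918967187957))]
```

```bash
python3 - <<'E'
from h import *
from station import bot, effector, vision, readout, kinematics
q0=readout.read_joint_pos()
for a in (.75,-.75):
  for yaw in np.arange(-3.1,3.1,.3):
    q=tilt(yaw,a); z=rot(q)[:,2]; hd=np.array([z[0],z[1],0]); hd/=np.linalg.norm(hd)
    T=TR+.035*hd+[0,0,.012]-.059*z
    k1=kinematics.ik(T,q);k2=kinematics.ik(T+[0,0,.2],q)
    if k1 is None or k2 is None: continue
    mg=[np.minimum(k-LIM[:,0],LIM[:,1]-k).min() for k in (k1,k2)]
    if min(mg)>.15 and abs(k1-k2).max()<1.2: print(a,round(yaw,2),hd.round(2),k1.round(2).tolist(),k2.round(2).tolist(),np.round(mg,2),abs(k2-q0).max().round(2))
E
```

```text
0.75 -1.9 [-0.32 -0.95  0.  ] [0.73, 1.01, -0.9, 1.91, 1.41, 1.53, 1.9] [0.89, 0.76, -1.17, 1.83, 1.23, 1.73, 2.17] [0.4 0.2] 3.01
0.75 0.5 [0.88 0.48 0.  ] [1.53, 0.96, -0.85, 1.99, -0.25, 0.33, 0.15] [1.29, 0.47, -0.47, 1.93, -0.78, 0.79, 0.37] [0.17 0.48] 1.21
0.75 0.8 [0.7  0.72 0.  ] [1.43, 0.97, -0.75, 1.81, -0.24, 0.65, 0.34] [1.34, 0.59, -0.59, 1.75, -0.53, 1.0, 0.37] [0.49 0.68] 1.21
0.75 1.1 [0.45 0.89 0.  ] [1.32, 1.0, -0.67, 1.64, -0.18, 0.93, 0.49] [1.29, 0.69, -0.62, 1.57, -0.36, 1.22, 0.44] [0.77 0.71] 1.28
0.75 1.4 [0.17 0.99 0.  ] [1.21, 1.05, -0.64, 1.47, -0.08, 1.17, 0.61] [1.21, 0.78, -0.64, 1.4, -0.22, 1.44, 0.54] [0.76 0.49] 1.38
0.75 1.7 [-0.13  0.99  0.  ] [1.12, 1.1, -0.64, 1.32, 0.04, 1.38, 0.73] [1.12, 0.86, -0.67, 1.25, -0.08, 1.65, 0.66] [0.55 0.28] 1.5
-0.75 -2.2 [0.59 0.81 0.  ] [0.8, 0.89, 0.17, 1.76, -1.0, 1.08, -2.08] [0.53, 0.66, 0.59, 1.71, -1.01, 1.46, -2.24] [0.26 0.25] 1.4
-0.75 -1.9 [0.32 0.95 0.  ] [0.77, 0.95, 0.17, 1.59, -0.8, 1.24, -2.05] [0.52, 0.75, 0.59, 1.53, -0.9, 1.63, -2.11] [0.46 0.3 ] 1.27
-0.75 -1.6 [0.03 1.   0.  ] [0.77, 1.0, 0.
[... 334 characters left out ...]
1.76, -1.16] [0.46 0.17] 0.71
-0.75 0.5 [-0.88 -0.48  0.  ] [0.31, 0.96, -0.1, 1.5, 0.57, 1.35, -1.17] [0.34, 0.71, -0.16, 1.43, 0.55, 1.64, -1.03] [0.58 0.29] 0.58
-0.75 0.8 [-0.7  -0.72  0.  ] [0.26, 0.9, -0.12, 1.67, 0.75, 1.2, -1.12] [0.32, 0.63, -0.21, 1.6, 0.7, 1.5, -0.92] [0.73 0.43] 0.44
-0.75 1.1 [-0.45 -0.89  0.  ] [0.22, 0.84, -0.13, 1.85, 0.96, 1.05, -1.11] [0.32, 0.54, -0.26, 1.77, 0.84, 1.33, -0.82] [0.58 0.6 ] 0.57
-0.75 1.4 [-0.17 -0.99  0.  ] [0.2, 0.79, -0.13, 2.03, 1.24, 0.9, -1.15] [0.34, 0.44, -0.31, 1.95, 0.99, 1.15, -0.73] [0.4  0.48] 0.72
-0.75 1.7 [ 0.13 -0.99  0.  ] [0.2, 0.75, -0.11, 2.2, 1.61, 0.8, -1.27] [0.4, 0.35, -0.34, 2.11, 1.17, 0.95, -0.64] [0.23 0.32] 0.9
```

```bash
python3 - <<'E'
from h import *
from station import bot, effector, vision, readout, kinematics
q=tilt(1.25,.75); z=rot(q)[:,2]; hd=np.array([z[0],z[1],0]); hd/=np.linalg.norm(hd)
T=TR+.035*hd+[0,0,.011]-.059*z
bot.reach(T+[0,0,.2],q); print(readout.read_finger_gap(),readout.read_clock())
bot.move_straight(T+[0,0,.03],.15); bot.sleep(.1)
f0=readout.read_contact_force()
bot.move_straight(T,.05); bot.sleep(.1)
print(readout.read_contact_force()-f0,readout.read_finger_gap(),readout.read_tcp_pos()-T,readout.read_clock())
cv2.imwrite('pics/w3.png',vision.camera('wrist')[:,:,::-1])
cv2.imwrite('pics/s3.png',cv2.resize(vision.camera('scene')[130:290,60:310],None,fx=3,fy=3)[:,:,::-1])
E
```

```text
0.022410711028062157 9.2583
[-0.39292191  0.28801317 -0.14116415] 0.02234719017988458 [ 1.09000992e-04 -9.66276751e-05  2.73061796e-04] 11.4917
```

View pics/w3.png

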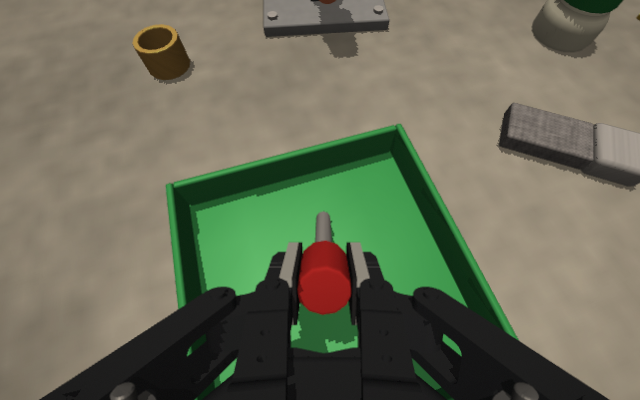

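View pics/s3.png

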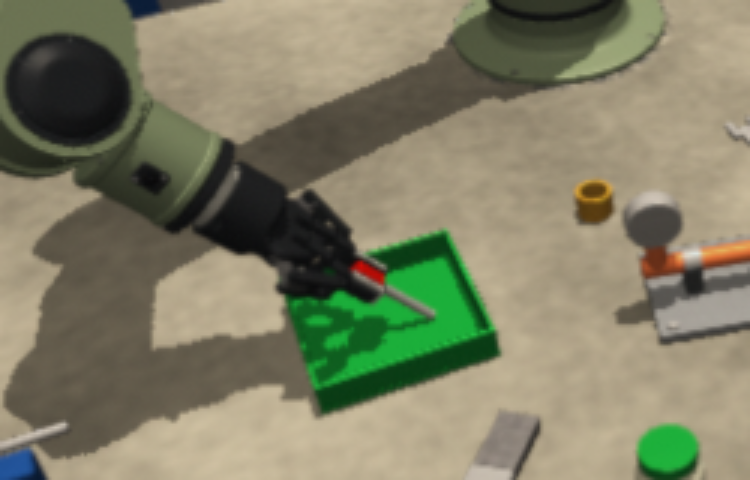

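The pin is well inside the tray, with its shank tip at (323,215) in the wrist picture and no contact force reading. Releasing it.

```bash
python3 - <<'E'
from h import *
from station import bot, effector, vision, readout, kinematics
q=tilt(1.25,.75); z=rot(q)[:,2]
p=readout.read_tcp_pos()
effector.gripper_to(.05); bot.sleep(.5)
bot.move_straight(p-.10*z,.12)
bot.move_straight(p-.10*z+[0,0,.1],.2)
print(readout.read_contact_force(),readout.read_clock())
cv2.imwrite('pics/w4.png',vision.camera('wrist')[:,:,::-1])
cv2.imwrite('pics/t4.png',cv2.resize(vision.camera('top')[190:300,400:540],None,fx=5,fy=5)[:,:,::-1])
E
```

```text
[ 0.50839984  0.00575099 -1.19761335] 14.1083
```

View pics/w4.png

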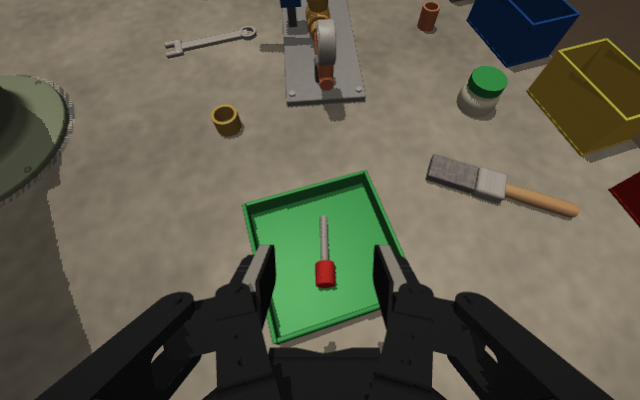

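The pin lies flat in the tray with its knob at (325,275), clear of the walls. Next is the handle: I'll plan the arc and check the IK, with the tool's x axis along the push direction.

```bash
cat >> h.py <<'E'
AX=np.array([.579,.050,0.])
def hdir(p): return np.array([-np.cos(p),np.sin(p),0])
def tdir(p): return np.array([np.sin(p),np.cos(p),0])
def pose(p,back,z=.097,r=.105,lag=0.): return AX+r*hdir(p)-back*tdir(p)+[0,0,z], down(np.pi/2-p+lag)
E
python3 - <<'E'
from h import *
from station import kinematics, readout
for lag in (0,.25):
 for p in (.31,.8,1.2,1.5,1.7,1.9):
  k=kinematics.ik(*pose(p,.013,lag=lag)); print(lag,p,None if k is None else (k.round(2).tolist(),np.minimum(k-LIM[:,0],LIM[:,1]-k).min().round(2)))
E
```

```text
0 0.31 ([-0.23, 0.51, -0.06, 2.08, 0.05, 0.55, -0.63], np.float64(0.35))
0 0.8 ([-0.42, 0.54, 0.1, 2.02, -0.1, 0.59, -1.05], np.float64(0.41))
0 1.2 ([-0.57, 0.61, 0.28, 1.92, -0.27, 0.64, -1.33], np.float64(0.48))
0 1.5 ([-0.63, 0.66, 0.38, 1.84, -0.36, 0.7, -1.55], np.float64(0.54))
0 1.7 ([-0.66, 0.7, 0.44, 1.79, -0.42, 0.74, -1.69], np.float64(0.58))
0 1.9 ([-0.68, 0.75, 0.51, 1.74, -0.49, 0.79, -1.83], np.float64(0.63))
0.25 0.31 ([-0.2, 0.51, -0.09, 2.08, 0.09, 0.56, -0.41], np.float64(0.35))
0.25 0.8 ([-0.36, 0.54, 0.02, 2.01, -0.02, 0.59, -0.88], np.float64(0.42))
0.25 1.2 ([-0.5, 0.6, 0.17, 1.92, -0.16, 0.64, -1.17], np.float64(0.48))
0.25 1.5 ([-0.58, 0.65, 0.29, 1.84, -0.28, 0.69, -1.37], np.float64(0.53))
0.25 1.7 ([-0.61, 0.69, 0.37, 1.79, -0.35, 0.73, -1.5], np.float64(0.57))
0.25 1.9 ([-0.63, 0.73, 0.43, 1.73, -0.41, 0.77, -1.65], np.float64(0.61))
```

```bash
python3 - <<'E'
from h import *
from station import bot, effector, vision, readout
p0=.31; B=.055
P,q=pose(p0,B,z=.22); bot.reach(P,q); effector.gripper_to(0.0)
P,q=pose(p0,B); bot.move_straight(P,.2,q); bot.sleep(.2)
f0=readout.read_contact_force(); print(f0.round(2),readout.read_clock())
B=.035
P,q=pose(p0,B); bot.move_straight(P,.08,q)
print('b',B,(readout.read_contact_force()-f0).round(2))
while B>.010:
    B-=.0025; P,q=pose(p0,B); bot.move_straight(P,.03,q)
    f=readout.read_contact_force()-f0; print(round(B,4),f.round(2),(f@tdir(p0)).round(2),readout.read_clock())
    if f@tdir(p0)<-2: break
cv2.imwrite('pics/w5.png',vision.camera('wrist')[:,:,::-1])
np.save('st.npy',np.r_[f0,B])
E
```

```text
[0.13 0.06 0.53] 17.3583
b 0.035 [ 0.68  0.74 -1.46]
0.0325 [-0.39 -0.52 -0.46] -0.61 18.0083
0.03 [-0.38 -0.52 -0.15] -0.61 18.2583
0.0275 [ 0.42 -0.41 -1.03] -0.26 18.5083
0.025 [-0.56 -0.05  0.21] -0.22 18.7583
0.0225 [ 0.41 -0.11 -0.75] 0.02 19.0083
0.02 [-0.01 -0.21 -1.55] -0.21 19.2583
0.0175 [-2.87 -2.49  0.09] -3.24 19.5083
```

View pics/w5.png

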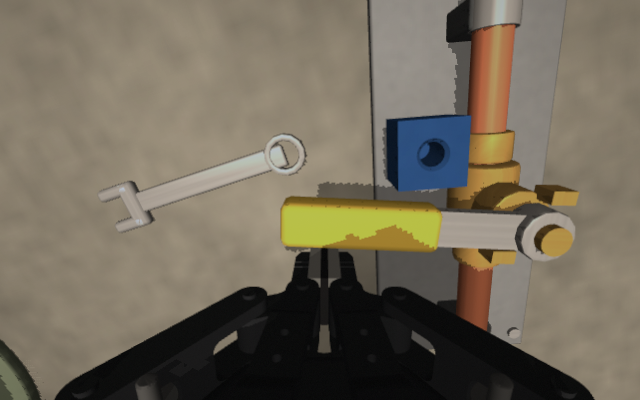

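Fingers have closed on the side of the grip at (325,250), about 40 mm from its end. Now the sweep, with a force check at each step.

```bash
python3 - <<'E'
from h import *
from station import bot, effector, vision, readout
s=np.load('st.npy'); f0=s[:3]; B=s[3]; p=.31
while p<1.66:
    p=min(p+.06,1.66); P,q=pose(p,B); bot.move_straight(P,.06,q)
    f=readout.read_contact_force()-f0; ft=f@tdir(p); print(round(p,2),f.round(1),ft.round(1))
    if ft<-11 or np.linalg.norm(f)>15: print('stop'); break
print(readout.read_clock(),(readout.read_tcp_pos()-P).round(4))
np.save('st.npy',np.r_[f0,B,p])
cv2.imwrite('pics/w6.png',vision.camera('wrist')[:,:,::-1])
E
```

```text
0.37 [-1.6 -0.7 -0.5] -1.3
0.43 [-1.  -0.2 -0. ] -0.6
0.49 [-0.9 -0.5 -0.4] -0.9
0.55 [-0.2 -0.3 -0. ] -0.4
0.61 [ 0.8 -1.5 -1.3] -0.8
0.67 [-0.  -0.9 -0.3] -0.7
0.73 [-0.3 -0.8 -1.2] -0.8
0.79 [-0.4 -0.8 -0.4] -0.9
0.85 [-0.3 -1.  -0.6] -0.9
0.91 [-0.7 -0.4 -0.4] -0.8
0.97 [-1.2 -1.5 -0.2] -1.8
1.03 [ 0.1 -1.3  0.3] -0.6
1.09 [-0.1  0.2 -0.4] 0.1
1.15 [-0.2 -0.8 -1.1] -0.5
1.21 [-0.3 -0.4 -0.5] -0.4
1.27 [-0.3  0.7 -0.8] -0.1
1.33 [-0.1 -0.4  0.1] -0.2
1.39 [-0.5 -0.9 -0.1] -0.7
1.45 [-1.  -0.1  0.2] -1.0
1.51 [-0.4 -0.9 -0.7] -0.4
1.57 [ 0.2  0.3 -0.3] 0.2
1.63 [ 0.1  0.6 -0.5] 0.0
1.66 [-3.2 -0.1 -0. ] -3.2
25.4917 [-0.0002 -0.     -0.    ]
```

View pics/w6.png

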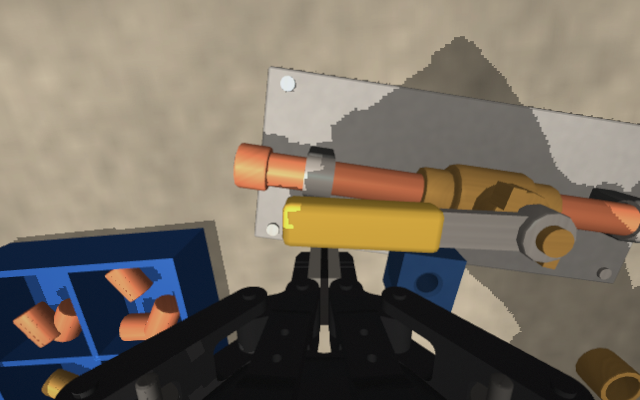

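```bash
python3 - <<'E'
from h import *
from station import bot, effector, vision, readout
s=np.load('st.npy'); f0=s[:3]; B=s[3]; p=s[4]; st=.012
def ft(n=3):
    v=[]
    for _ in range(n): v.append((readout.read_contact_force()-f0)@tdir(p)); bot.sleep(.02)
    return np.mean(v)
while p<1.96:
    p+=st; P,q=pose(p,B); bot.move_straight(P,.02,q)
    f=ft(); print(round(p,4),f.round(1),round(float(readout.read_clock()),2), (readout.read_contact_force()-f0).round(1))
    if f<-6.5: break
np.save('st.npy',np.r_[f0,B,p])
E
```

```text
1.672 -4.9 25.84 [-4.9 -1.1 -0.5]
1.684 -4.2 26.14 [-4.3  0.2 -1.2]
1.696 -4.2 26.44 [-3.  -0.3 -0.2]
1.708 -4.0 26.74 [-4.7 -0.3 -1.5]
1.72 -3.2 27.04 [-3.  -1.  -1.4]
1.732 -3.5 27.34 [-3.4 -0.3 -1.1]
1.744 -3.6 27.64 [-4.3 -0.8 -0.5]
1.756 -3.7 27.94 [-3.5 -0.3 -0.4]
1.768 -3.6 28.24 [-4.8 -0.8 -1.1]
1.78 -3.5 28.54 [-3.4 -1.9 -0.4]
1.792 -3.9 28.84 [-4.1 -2.4 -1.1]
1.804 -3.2 29.14 [-4.2 -1.6 -1.3]
1.816 -3.3 29.44 [-3.1 -0.9 -0.6]
1.828 -3.7 29.74 [-4.5 -1.2 -1.2]
1.84 -3.5 30.04 [-4.3 -0.9 -0.2]
1.852 -7.5 30.34 [-8.1 -1.4 -0.1]
```

```bash
python3 - <<'E'
from h import *
from station import bot, effector, vision, readout
s=np.load('st.npy'); f0=s[:3]; B=s[3]; p=s[4]
b=B
def ft(n=5):
    v=[]
    for _ in range(n): v.append((readout.read_contact_force()-f0)@tdir(p)); bot.sleep(.02)
    return np.mean(v)
f=ft(); print(f)
while f>-14.3 and b>B-.01:
    b-=.0003 if f>-12.5 else .00015
    P,q=pose(p,b); bot.move_straight(P,.01,q); f=ft(); print(round(b,5),f.round(1),round(float(readout.read_clock()),2))
t0=readout.read_clock(); v=[]
while readout.read_clock()-t0<.9: v.append((readout.read_contact_force()-f0)@tdir(p)); bot.sleep(.04)
print('hold',np.mean(v),np.min(v),np.max(v),readout.read_clock()-t0)
np.save('st.npy',np.r_[f0,b,p]); cv2.imwrite('pics/w7.png',vision.camera('wrist')[:,:,::-1])
E
```

```text
-7.630136708326708
0.0172 -9.1 30.76
0.0169 -11.0 31.09
0.0166 -11.8 31.43
0.0163 -13.1 31.76
0.01615 -14.1 32.09
0.016 -14.8 32.42
hold -15.010077595179395 -15.713267085841274 -14.01236971558066 0.9167000000000058
```

Held at about 15 N for 0.9 s. The rise of about 5 N/mm, against a steady 3.5 N before it, fits a hard stop. Backing off and checking.

```bash
python3 - <<'E'
from h import *
from station import bot, effector, vision, readout
s=np.load('st.npy'); p=s[4]
P,q=pose(p,.055); bot.move_straight(P,.08,q)
P,q=pose(p,.055,z=.26); bot.move_straight(P,.2,q); 
P,q=pose(p,.02,z=.28,r=.08); bot.move_straight(P,.2,q); bot.sleep(.3)
wr=(readout.read_tcp_pos(),readout.read_ee_rot()); im=vision.camera('wrist'); cw=vision.get_calibration('wrist')
cv2.imwrite('pics/w8.png',im[:,:,::-1]); t=vision.camera('top'); cv2.imwrite('pics/t8.png',t[:,:,::-1])
print(readout.read_clock(),readout.read_contact_force().round(1))
m=mask(im,18,38,110,40)
b,l=blobs(m,(150,120,480,330),100); print([(x[0],x[1].round(1).tolist(),x[2]) for x in b[:4]])
E
```

```text
35.775 [-1.2  0.7 -0.2]
[(1584, [316.6, 158.8], [274, 147, 80, 25]), (1044, [398.1, 149.3], [354, 137, 74, 42]), (310, [182.9, 313.0], [169, 305, 30, 18]), (150, [238.7, 282.9], [231, 277, 16, 14])]
```

View pics/w8.png

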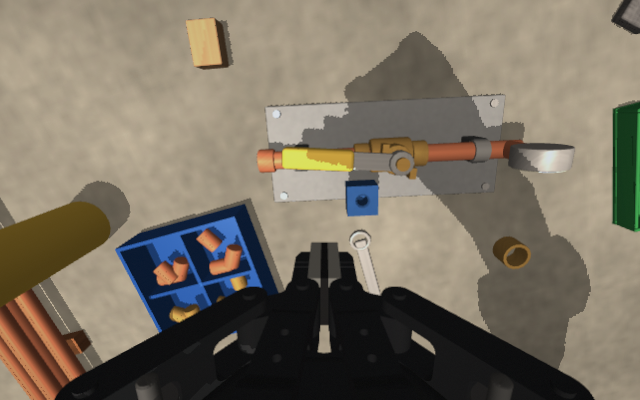

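View pics/t8.png

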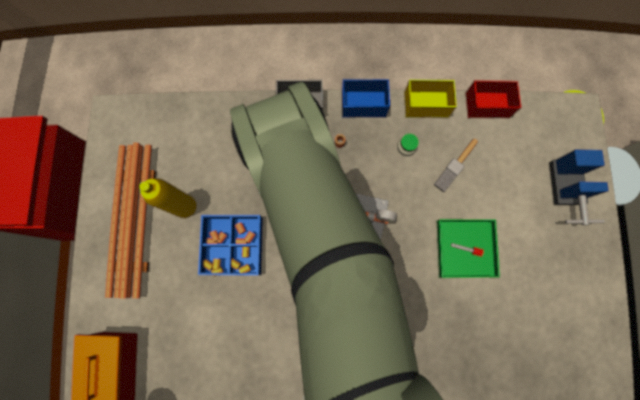

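```bash
python3 - <<'E'
from h import *
from station import vision, readout
wr=(readout.read_tcp_pos(),readout.read_ee_rot()); cw=vision.get_calibration('wrist')
e=plane(cw,[(283,159)],.111,wr)[0]; g=plane(cw,[(351,160.5)],.111,wr)[0]; a=plane(cw,[(401,163)],.113,wr)[0]
pl=plane(cw,[(268,107),(504,94),(502,190),(276,202)],.008,wr); y=(pl[0]+pl[3]-pl[1]-pl[2])
yaw=np.arctan2(-y[0],y[1])
for v in (e-a,e-g): print(np.linalg.norm(v),'phi',np.arctan2(v[1],-v[0]),'rel rig',np.arctan2(v[1],-v[0])+yaw)
print('yaw',yaw,a)
E
```

```text
0.12113068672819484 phi 1.8821931128357612 rel rig 1.656404944435603
0.06991327634326856 phi 1.8731626844961389 rel rig 1.6473745160959807
yaw -0.2257881684001581 [0.5812257 0.0506426 0.113    ]
```

```bash
python3 - <<'E'
from station import workorder, readout
print(workorder.hand_in(),readout.read_clock())
E
```

```text
the job is handed in; nothing more can be done
the job is handed in; nothing more can be done
```

The lock pin is in the green tray and the valve handle is fully open on its end stop. I handed the job in at about 36 s, with the gripper clear of everything.

- **Pin:** I gripped it by the knob, pulled it straight up, tilted it into the tray and released it. The last top and wrist pictures show it lying flat near the middle of the tray and the bracket hole empty.
- **Handle:** I pushed it with the shut fingers about 105 mm from the axis. It moved at about 3 to 5 N where I could read it, until the force started to climb at the stop.
- **Leaning on the stop:** I held an average of 15.0 N for 0.9 s (14.0 to 15.7 N). No force reading during the turn went above that.
- **Angle check:** the pictures show the handle turned about 1.57 rad. It ends about 1.65 rad from the rig's shut direction, which puts the valve head about 0.08 rad off square, within the stated 0.1.
- **Other objects:** in the last views everything I could see looked where it started. I compared these by eye rather than measuring them.
- **What disagreed:**
  - During most of the coarse sweep the force read only about 0 to 1.8 N, below the expected 4 N. I put this down to reading while the arm had stopped between steps, because the handle kept up with the fingers.
  - My commanded angle at the stop was about 0.03 rad less than the angle in the pictures. The axis position is only good to about 2 mm, which would explain that.

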